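# Lay two waxed offcuts on the slanted drying stand

### The arm

A 7-joint arm with a two-finger parallel gripper is mounted at the origin on the work surface; the furniture and walls round the work are solid. World frame = base frame: x ahead of the robot, y to its left, z up, the work surface at z = 0. Lengths are in m, angles in degrees, forces in N, time in s.
With the tool pointing down it reaches from about 0.35 to 0.9 m from the base axis. Payload 7.2 kg.
Tool frame: the origin (TCP) lies on the centre line of the jaws, within the pads' length; the fingertips stand env.tips_ahead ahead of it and the grasp point (between the pads) lies 6 mm ahead of it (env.tips_ahead is the distance from the TCP to the fingertips, in m); z points along the fingers, y is the line along which they close (so a half turn about z gives the same grasp; the last joint's range is limited). The gripper opens to 88 mm and grips with 3 to 60 N. Pads are 20 mm wide; open, the fingers measure 115 mm over their backs; the gripper's body (75 mm by 178 mm) begins 61 mm behind the grasp point.
Start: joints at [66.509, 23.554, -0.728, 91.456, 0.321, 64.991, -4.71], TCP at [0.209, -0.589, 0.248] pointing down, gripper open.
Joint ranges: [-169.25, 169.25], [-16.82, 113.86], [-84.01, 82.57], [7.8, 145.47], [-59.2, 239.2], [7.22, 106.19], [-163.78, 163.78]. Speed limits (degrees/s): [136.94, 136.94, 172.46, 172.46, 180, 180, 180].

### API

Orientations are given as [roll, pitch, yaw] about the fixed x, y, z axes, in that order (R = Rz(yaw) Ry(pitch) Rx(roll)).
In Python, from rig import env gives the robot as it stands.
- The arm moves only by the shell command python3 nudge.py 'ROWS' [FORCE]. ROWS is one flat JSON list of numbers that holds 1 to 20 rows one after another, with no inner brackets; each row has 7 numbers: a rotation vector rx, ry, rz in shares of 90 degrees (1.0 is 90 degrees), then dx, dy, dz in shares of the most that a row can go, 1 being 62.5 mm, then the finger opening in m; each row shifts and turns the commanded pose from where the row before left it, along the tool's axes as they then stand; what a row does not reach is not made up. A row lasts 1/8 s, in which the tool goes at most 0.0625 m and 10.7 degrees, less where a joint would pass 70% of its speed; a pose out of reach is approached as far as the arm can. The fingers move at their own pace and stop on an object; FORCE is the grip in N (left out, the last holds). Time passes only in rows, so rows that do not move let the fingers close. It prints the time, the measured TCP pose, the force, the opening and the grip force at its end. Shift and turn numbers lie between -1 and 1, and a call with a number outside is refused. Input that does not fit is refused with a message, and nothing moves.
- env.read_state(): the state, without advancing time (a new reading comes with each control period).
- env.grab_frame(name): name is "side" or "top"; returns a dict with "color" (400x640x3 uint8, blue, green, red), "fx", "fy", "cx", "cy" (pixels), "R" (3x3) and "t" (3): a world point X has camera coordinates R X + t. Camera axes: x right, y down, z forward; pixel columns grow to the right and rows downward; lengths in m; the calibration is good to about 2 mm. A picture is of the moment at which its call begins. There is no depth.
- env.finish_job(): hands the job in; it is judged then, once.
The state is a dict: "clock": time; "joint_positions": joint angles; "qvel": joint speeds; "tau": joint torques, N m; "position": TCP position; "tcp_rot": TCP orientation; "ft_force": force on the tool from outside, world axes, zero at the start; "wrist_torque": the same for the moment, N m; "opening": finger opening in m; "gripper_force": force on a finger pad.
Only numpy, scipy, OpenCV 4.12 (cv2) and the standard library are available. Lean on these libraries where they do the work, as an engineer would, in place of code of your own. Each camera call takes 0.05 s, during which the arm holds its last target. There are 200 camera calls.

### The job

The two freshly waxed wooden offcuts must dry on the slanted stand: without dropping them, lay the long slim one in the blue bay and the short wide one in the white bay. Each lies flat on a broad face, lengthwise straight up the slope, roughly in the middle of its bay, with its lower end resting against the lip at the bottom. Let go of both and leave the wax tin and the roll of tape where they are.

Things in the scene. Friction and masses are not known exactly. Their poses are not given: they have to be found in the camera images.
- stand: fixed plywood drying stand, 236 mm wide, low side towards the robot (turned up to 0.25 rad), 117 mm high at the back. Origin on the table, 27 mm below the foot of its face. A pale wooden lip 12 mm thick crosses the foot of the face over the full width and stands 14 mm above the face; a pale rib 6 mm wide, 4 mm high, parts the face into a blue bay (left) and a white bay (right)
- stand_face: the stand's slanted face, fixed to it. Origin on the face's upper surface, mid-width, where it meets the lip, 27 mm above the table. x runs straight up the slope (30 degrees above level), y to the left across the face, z out of the face. 180 mm long up the slope; varnished slick (friction about 0.25: wood slides down it by itself)
- blue_bay (a point): blue bay, the left one seen from the robot, 108 mm wide: point on the face surface in the middle of the bay's width, at the lip (58 mm to +y of the face's origin); its axes are those of stand_face
- white_bay (a point): white bay, the right one seen from the robot, 108 mm wide: point on the face surface in the middle of the bay's width, at the lip (58 mm to -y of the face's origin); its axes are those of stand_face
- long_offcut: long slim wooden offcut, a plain bar 34 x 160 x 19 mm (x, y, z), loose on the table, its length along its y axis; origin at the centre of its underside; about 0.05 kg
- short_offcut: short wide wooden offcut, a plain block 50 x 85 x 22 mm (x, y, z), loose on the table, its length along its y axis; origin at the centre of its underside; about 0.065 kg
- wax_tin: bystander: round green and silver tin, 66 mm across, 24 mm high, loose close to the right of the stand; origin at the centre of its underside
- tape_roll: bystander: flat roll of pinkish tape, 109 mm across, 19 mm high, loose to the right of the stand; origin at the centre of its underside

How it is judged:
By the outcome, as a careful person would: the job done as asked, in the order asked, and still so for the second after the job is handed in, with the robot touching nothing.
It also fails if it takes over 51 s, if anything falls off the work surface, if the arm or the gripper's body presses on something with over 40 N, if the wrist force passes 120 N, or if a joint passes its speed limit or range.

## Working session

There is one attempt and no reset: what is moved stays moved. The work goes in short steps, Python scripts to look and compute and a shell command to move; the robot and the scene stay as the last step left them, time stands still between calls to the robot, and variables do not carry over. Pictures are saved under pics/ and viewed, at most 10 in all, crops included, and the job is handed in when it is done.

```bash
ls; mkdir -p pics; python3 - <<'E'
from rig import env
import cv2
print(env.tips_ahead, env.read_state())
for n in ("top","side"):
    f=env.grab_frame(n); cv2.imwrite(f"pics/{n}0.png",f["color"])
    print(n,f["fx"],f["fy"],f["cx"],f["cy"],f["R"],f["t"])
E
```

```text
nudge.py
pics
rig.py
0.025 {'clock': 0.0, 'joint_positions': array([66.5074674 , 23.59923418, -0.72872272, 91.50053304,  0.31942227,
       64.99174839, -4.7090364 ]), 'qvel': array([ 0.01352914,  0.01691073,  0.0073486 ,  0.08415282, -0.00969563,
        0.02126459, -0.03536363]), 'tau': array([ 3.48255362e-04, -5.87962317e+01,  6.41908385e-01, -2.91076934e+01,
       -5.37814933e-02,  1.83484663e-02,  1.77623278e-04]), 'position': array([ 0.20932814, -0.58842975,  0.24684265]), 'tcp_rot': array([-1.79910632e+02,  4.88927933e-03,  1.95867743e+01]), 'ft_force': array([-0.10448593,  0.95413013, -0.42921894]), 'wrist_torque': array([ 0.0452972 , -0.01201696,  0.00619208]), 'gripper_force': 0.0, 'opening': 0.08742956388664709}
top 464.7582104609124 464.7582104609124 311.7276988702365 199.96297516948053 [[ 0.02821153 -0.9995425   0.01090454]
 [-0.98199546 -0.02975141 -0.18654699]
 [ 0.18678607 -0.00544543 -0.98238552]] [-0.02273047  0.4580243   1.26998789]
side 453.3696508064761 453.3696508064761 321.53008801856987 203.27286316554319 [[-0.88809829 -0.45905315 -0.02348707]
 [-0.25866764  0.54135838 -0.80001384]
 [ 0.37996379 -0.70441558 -0.59952165]] [0.42013556 0.15659382 1.06976053]
```

View pics/top0.png

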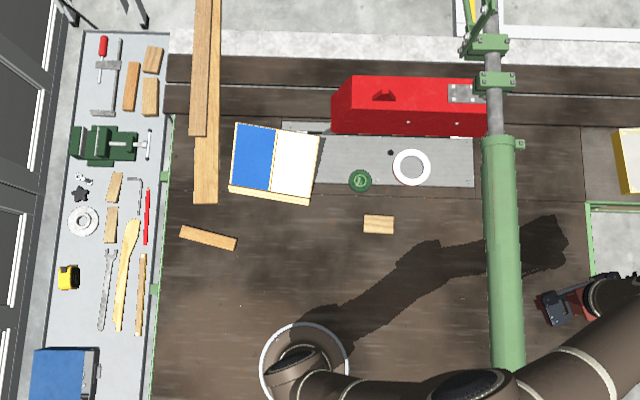

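View pics/side0.png

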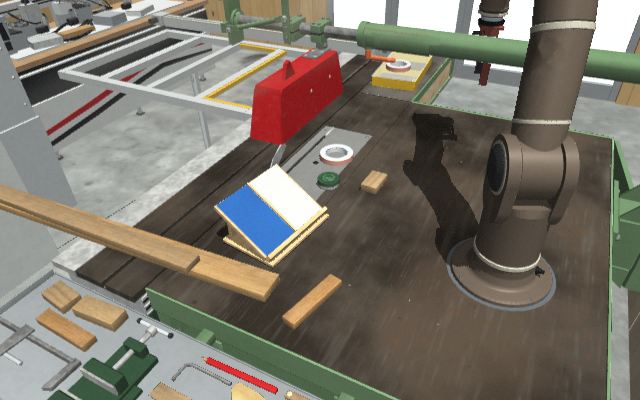

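Top: stand about (270,165), long bar (208,238), short block (378,224), and a green pipe (about col 505) between the tool and the work. Side: bar (312,300), block (373,182), pipe crossing the gripper at (490,45). I'll enlarge both views.

```bash
python3 - <<'E'
import cv2
t=cv2.imread("pics/top0.png"); s=cv2.imread("pics/side0.png")
cv2.imwrite("pics/tc.png",cv2.resize(t[110:260,170:400],None,fx=3.4,fy=3.4,interpolation=cv2.INTER_CUBIC))
cv2.imwrite("pics/sc.png",cv2.resize(s[140:340,205:395],None,fx=3,fy=3,interpolation=cv2.INTER_CUBIC))
E
```

```text
(no output)
```

View pics/tc.png

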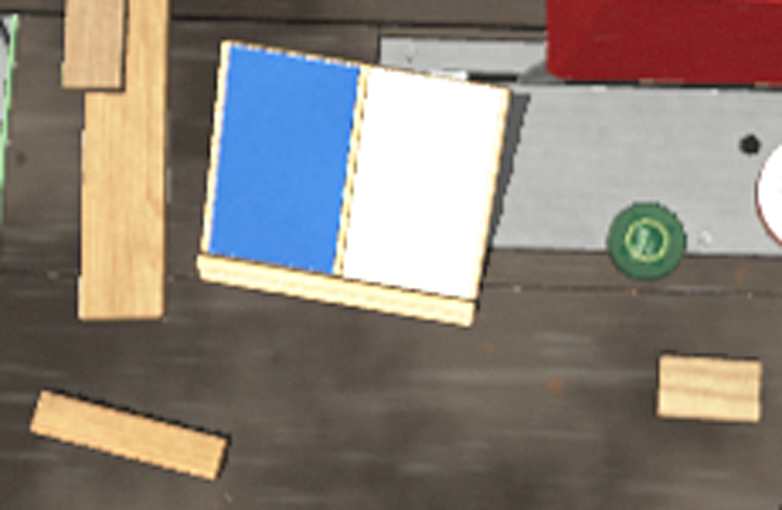

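View pics/sc.png

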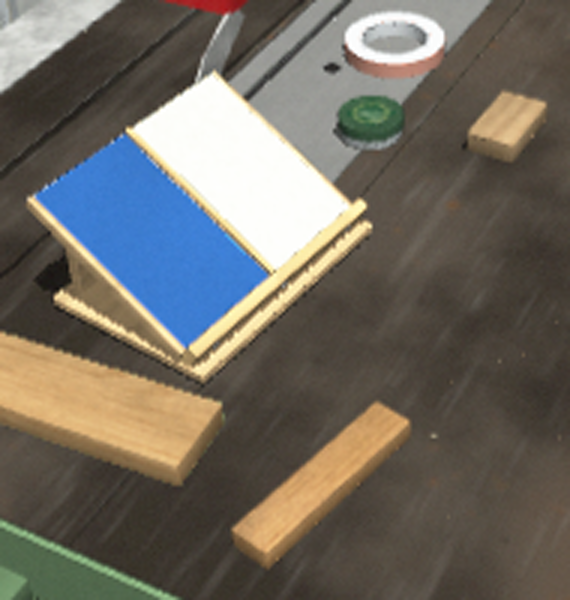

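```bash
cat > h.py <<'E'
import numpy as np, cv2
from scipy.optimize import least_squares
from scipy.spatial.transform import Rotation as Ro
from rig import env
CAM={n:env.grab_frame(n) for n in ("top","side")}
def proj(n,X):
    f=CAM[n]; c=np.asarray(X)@f["R"].T+f["t"]
    return np.c_[f["fx"]*c[:,0]/c[:,2]+f["cx"],f["fy"]*c[:,1]/c[:,2]+f["cy"]]
def ray(n,p):
    f=CAM[n]; d=f["R"].T@np.array([(p[0]-f["cx"])/f["fx"],(p[1]-f["cy"])/f["fy"],1])
    return -f["R"].T@f["t"],d
T=lambda p:(170+np.array(p)/3.4*[1,1]-[0,110+0-110+0])if 0 else np.array(p)/3.4+[170,110]
S=lambda p:np.array(p)/3+[205,140]
def fit(obs,x0,pre=Ro.identity(),off=(0,0,0)):
    # obs: (cam,pixel,local point); pose = Rz(yaw)*pre at x,y
    def res(v):
        return np.concatenate([proj(n,[(Ro.from_euler('z',v[2])*pre).apply(X)+[v[0],v[1],0]+np.array(off)])[0]-p for n,p,X in obs])
    r=least_squares(res,x0); return r.x,res(r.x).reshape(-1,2).round(1)
E
python3 - <<'E'
from h import *
def box(a,b,h): return lambda i,j,k:(i*a/2,j*b/2,h*k)
L=box(.034,.160,.019); s=box(.05,.085,.022)
# local +y to world left(ish), +x forward
o=[("top",T((45,391)),L(1,1,1)),("top",T((31,432)),L(-1,1,1)),("top",T((227,437)),L(1,-1,1)),("top",T((215,475)),L(-1,-1,1)),
("side",S((235,533)),L(1,1,1)),("side",S((268,548)),L(-1,1,1)),("side",S((382,403)),L(1,-1,1)),("side",S((410,422)),L(-1,-1,1)),("side",S((267,566)),L(-1,1,0)),("side",S((410,435)),L(-1,-1,0))]
print("long",*fit(o,[.33,.25,-.2]))
o=[("top",T((660,355)),s(1,1,1)),("top",T((658,415)),s(-1,1,1)),("top",T((760,361)),s(1,-1,1)),("top",T((760,420)),s(-1,-1,1)),
("side",S((470,130)),s(1,1,1)),("side",S((515,145)),s(-1,1,1)),("side",S((485,92)),s(1,-1,1)),("side",S((547,100)),s(-1,-1,1)),("side",S((513,160)),s(-1,1,0))]
print("short",*fit(o,[.4,-.16,0]))
F=lambda x,y,z:(x,y,z)
o=[("top",T((225,42)),F(.18,.118,0)),("top",T((510,91)),F(.18,-.118,0)),("top",T((202,256)),F(0,.118,.014)),("top",T((476,299)),F(0,-.118,.014)),
("side",S((30,200)),F(.18,.118,0)),("side",S((217,72)),F(.18,-.118,0)),("side",S((188,345)),F(0,.118,.014)),("side",S((360,200)),F(0,-.118,.014))]
print("stand",*fit(o,[.42,.1,-.1],Ro.from_euler('y',-30,degrees=True),(0,0,.027)))
# pipe: plane of top axis intersect side rays
c,d1=ray("top",(500,150)); _,d2=ray("top",(506,300)); n=np.cross(d1,d2)
for p in [(370,35),(490,48),(640,65)]:
    c2,d=ray("side",p); print("pipe",(c2+d*(n@(c-c2))/(n@d)).round(3))
c,d=ray("side",(255,135)); print("red corner low", c,d)
for z in (0,.1,.2):
    for nm,p in [("top",(333,135)),("side",(252,135)),("top",(331,95)),("side",(254,92)),("top",(350,76)),("top",(217,203)),("side",(267,300))]:
        c,d=ray(nm,p); print(z,nm,p,(c+d*(z-c[2])/d[2]).round(3))
E
```

```text
long [ 0.3460221   0.28202593 -0.22535725] [[-1.  -0.3]
 [-0.5 -0.8]
 [-0.3  0.3]
 [-0.2  0.8]
 [-0.7 -2.1]
 [ 0.1  1.2]
 [-1.5 -1.6]
 [ 0.8 -1.1]
 [ 1.   1.1]
 [ 0.8  0.3]]
short [ 0.40082235 -0.20128488  0.02618635] [[-0.8  0.1]
 [ 0.1 -0.1]
 [-0.5 -1.6]
 [ 0.  -1.5]
 [-0.9  0.7]
 [ 0.2 -0.4]
 [ 4.5 -1. ]
 [-0.7 -0.1]
 [ 0.5  0.8]]
stand [ 0.48485472  0.11249873 -0.14301485] [[-0.9 -0.4]
 [-0.  -0.5]
 [-1.5 -0.1]
 [-0.4  1.3]
 [-0.4 -1.2]
 [-0.3 -1.3]
 [ 0.6 -0.1]
 [ 0.7 -1.8]]
pipe [ 0.516 -0.412  0.369]
pipe [ 0.173 -0.406  0.377]
pipe [-0.167 -0.4    0.383]
red corner low [0.00715715 0.86164716 0.77648957] [ 0.5492412  -0.71857454 -0.47560106]
0 top (333, 135) [ 0.667 -0.068  0.   ]
0 side (252, 135) [ 0.914 -0.307  0.   ]
0 top (331, 95) [ 0.794 -0.059  0.   ]
0 side (254, 92) [ 1.126 -0.632 -0.   ]
0 top (350, 76) [ 0.859 -0.116  0.   ]
0 top (217, 203) [0.449 0.266 0.   ]
0 side (267, 300) [0.444 0.322 0.   ]
0.1 top (333, 135) [ 0.633 -0.063  0.1  ]
0.1 side (252, 135) [ 0.797 -0.156  0.1  ]
0.1 top (331, 95) [ 0.751 -0.055  0.1  ]
0.1 side (254, 92) [ 0.982 -0.44   0.1  ]
0.1 top (350, 76) [ 0.81  -0.108  0.1  ]
0.1 top (217, 203) [0.432 0.246 0.1  ]
0.1 side (267, 300) [0.388 0.391 0.1  ]
0.2 top (333, 135) [ 0.599 -0.058  0.2  ]
0.2 side (252, 135) [ 0.68  -0.006  0.2  ]
0.2 top (331, 95) [ 0.707 -0.051  0.2  ]
0.2 side (254, 92) [ 0.838 -0.247  0.2  ]
0.2 top (350, 76) [ 0.762 -0.099  0.2  ]
0.2 top (217, 203) [0.414 0.226 0.2  ]
0.2 side (267, 300) [0.331 0.461 0.2  ]
```

Fits: bar (0.346, 0.282, yaw -12.9°), block (0.401, -0.201, 1.5°), stand (0.485, 0.112, -8.2°). The pipe lies at y -0.40 with its top at about z 0.41, so I'll go over it.

Careful with the scale: shifts go in shares of 62.5 mm and turns go in shares of 90 degrees. That gives: -0.06 m is -0.96, -0.02 m is -0.32.

```bash
python3 nudge.py '[0,0,0,0,0,-0.96,0.088,0,0,0,0,0,-0.96,0.088,0,0,0,0,0,-0.96,0.088,0,0,0,0,0,-0.96,0.088,0,0,0,0,0,-0.32,0.088,0,0,0,0,0,0,0.088]'; python3 nudge.py '[0,0,0,0.736,-0.448,0,0.088,0,0,0,0.736,-0.448,0,0.088,0,0,0,0.736,-0.448,0,0.088,0,0,0,0.736,-0.448,0,0.088,0,0,0,0.736,-0.448,0,0.088,0,0,0,0.736,-0.448,0,0.088,0,0,0,0.736,-0.448,0,0.088,0,0,0,0,0,0,0.088]'
```

```text
clock: 0.95
position: [0.2096, -0.5891, 0.509]
tcp_rot: [179.8, -0.0, 19.6]
ft_force: [-0.7, -0.1, -0.5]
opening: 0.0877
gripper_force: 0.0
clock: 1.95
position: [0.4495, -0.2919, 0.5056]
tcp_rot: [-179.8, 0.0, 20.0]
ft_force: [-0.7, -1.3, -0.6]
opening: 0.0878
gripper_force: 0.0
```

Converted, -0.0574 m is -0.9184, 0.025 m is 0.4.

```bash
python3 nudge.py '[0,0,0,0.16,-0.9184,0.4,0.06,0,0,0,0.16,-0.9184,0.4,0.06,0,0,0,0.16,-0.9184,0.4,0.06,0,0,0,0.16,-0.9184,0.4,0.06,0,0,0,0.16,-0.9184,0.4,0.06,0,0,0,0.16,-0.9184,0.4,0.06,0,0,0,0.16,-0.9184,0.4,0.06,0,0,0,0.16,-0.9184,0.4,0.06,0,0,0,0.16,-0.9184,0.4,0.06,0,0,0,0.16,-0.9184,0.4,0.06]'; python3 nudge.py '[0,0,-0.1056,0,0,0.32,0.06,0,0,-0.1056,0,0,0.32,0.06,0,0,-0.1056,0,0,0.32,0.06,0,0,-0.1056,0,0,0.32,0.06,0,0,-0.1056,0,0,0.32,0.06,0,0,-0.1056,0,0,0.32,0.06,0,0,0,0,0,0,0.06,0,0,0,0,0,0,0.06]'
cat > d.py <<'E'
import sys,numpy as np
from scipy.spatial.transform import Rotation as Ro
from rig import env
# usage: d.py x y z [roll pitch yaw]: remaining shift/turn in tool axes
a=[float(v) for v in sys.argv[1:]]; s=env.read_state(); R=Ro.from_euler('xyz',s["tcp_rot"],degrees=True)
print("shift",R.inv().apply(np.array(a[:3])-s["position"]).round(4))
if len(a)>3: print("turn",(R.inv()*Ro.from_euler('xyz',a[3:],degrees=True)).as_rotvec(degrees=True).round(2))
print("q",s["joint_positions"].round(0))
E
python3 d.py 0.346 0.282 0.027 180 0 77.1
```

```text
clock: 3.2
position: [0.35, 0.2698, 0.2595]
tcp_rot: [179.9, 0.0, 19.5]
ft_force: [1.6, -0.6, 0.1]
opening: 0.06
gripper_force: 0.0
clock: 4.2
position: [0.3504, 0.2694, 0.1412]
tcp_rot: [-180.0, 0.0, 76.4]
ft_force: [-0.5, 0.3, 0.5]
opening: 0.0605
gripper_force: 0.0
shift [ 0.0112 -0.0072  0.1142]
turn [-0.03  0.02 -0.74]
q [  3.  23. -56. 120.  25.  50. -82.]
```

Converted, 0.03 m is 0.48, 0.02 m is 0.32, -0.7 degrees / 90 = -0.0078.

```bash
python3 nudge.py '[0,0,-0.0078,0.1792,-0.1152,0.48,0.06,0,0,0,0,0,0.48,0.06,0,0,0,0,0,0.48,0.06,0,0,0,0,0,0.32,0.06,0,0,0,0,0,0.064,0.06,0,0,0,0,0,0,0.06]' ; python3 d.py 0.346 0.282 0.027 180 0 77.1;python3 - <<'E'
from h import *
cv2.imwrite("pics/g1.png",np.vstack([cv2.resize(CAM["side"]["color"][200:350,230:430],None,fx=3,fy=3)]))
E
```

```text
clock: 4.95
position: [0.3464, 0.2827, 0.0279]
tcp_rot: [180.0, -0.0, 77.2]
ft_force: [0.4, 0.7, -0.7]
opening: 0.0599
gripper_force: 0.0
shift [-0.0008 -0.0002  0.0009]
turn [ 0.05 -0.03  0.12]
q [ -9.  34. -45. 124.  40.  38. -96.]
```

View pics/g1.png

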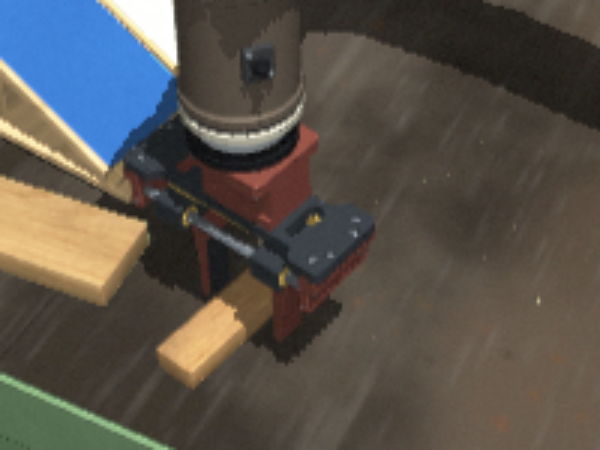

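The fingers straddle the bar, which runs from (170,365) under the gripper at (260,290). I'll close and lift.

Converted, -0.05 m is -0.8, -0.03 m is -0.48, -9 degrees / 90 = -0.1.

```bash
python3 nudge.py '[0,0,0,0,0,0,0.02,0,0,0,0,0,0,0.02,0,0,0,0,0,0,0.02,0,0,0,0,0,0,0.02,0,0,0,0,0,0,0.02]' 25; python3 nudge.py '[0,0,0,0,0,-0.48,0.02,0,0,0,0,0,-0.8,0.02,0,0,0,0,0,-0.8,0.02,0,0,0,0,0,-0.8,0.02,0,0,0,0,0,-0.48,0.02,0,0,0,0,0,-0.32,0.02,0,0,-0.1,0,0,0,0.02,0,0,-0.1,0,0,0,0.02,0,0,0,0,0,0,0.02]'; python3 d.py 0.346 0.282 0.027 180 0 77.1
```

```text
clock: 5.68
position: [0.3462, 0.2824, 0.0274]
tcp_rot: [180.0, 0.0, 77.3]
ft_force: [-0.1, -1.3, 5.3]
opening: 0.0338
gripper_force: 25.0
clock: 6.8
position: [0.3458, 0.2823, 0.2569]
tcp_rot: [-180.0, 0.0, 95.2]
ft_force: [0.3, -0.1, -0.5]
opening: 0.0342
gripper_force: 25.0
shift [-0.0003  0.0004  0.2299]
turn [-4.000e-02  1.000e-02  1.813e+01]
q [ 13.  16. -68. 111.  16.  64. -56.]
```

```bash
cat > t.py <<'E'
import sys,numpy as np
from scipy.spatial.transform import Rotation as Ro
# face coords of TCP -> world pose
x,y,z=map(float,sys.argv[1:4])
F=Ro.from_euler('z',-8.2,degrees=True)*Ro.from_euler('y',-30,degrees=True)
p=F.apply([x,y,z])+[0.485,0.1125,0.027]; e=(F*Ro.from_euler('y',180,degrees=True)).as_euler('xyz',degrees=True)
print(*p.round(4),*e.round(2))
E
for a in "0.086 0.058 0.11" "0.086 0.058 0.0275"; do python3 t.py $a; python3 d.py $(python3 t.py $a); done
```

```text
0.5126 0.1671 0.1653 180.0 30.0 171.8
shift [-0.1299  0.1557  0.0915]
turn [-20.05 -25.38 -74.69]
q [ 13.  16. -68. 111.  16.  64. -56.]
0.5534 0.1612 0.0938 180.0 30.0 171.8
shift [-0.1395  0.1958  0.163 ]
turn [-20.05 -25.38 -74.69]
q [ 13.  16. -68. 111.  16.  64. -56.]
```

Converted, -9.34 degrees / 90 = -0.1038.

```bash
python3 nudge.py '[-0.0278,-0.0352,-0.1038,0,0,0,0.02,-0.0278,-0.0352,-0.1038,0,0,0,0.02,-0.0278,-0.0352,-0.1038,0,0,0,0.02,-0.0278,-0.0352,-0.1038,0,0,0,0.02,-0.0278,-0.0352,-0.1038,0,0,0,0.02,-0.0278,-0.0352,-0.1038,0,0,0,0.02,-0.0278,-0.0352,-0.1038,0,0,0,0.02,-0.0278,-0.0352,-0.1038,0,0,0,0.02,0,0,0,0,0,0,0.02,0,0,0,0,0,0,0.02]'; python3 d.py $(python3 t.py 0.086 0.058 0.11)
```

```text
clock: 8.05
position: [0.3463, 0.2824, 0.2574]
tcp_rot: [179.8, 30.0, 171.5]
ft_force: [0.2, -0.4, -0.9]
opening: 0.0338
gripper_force: 25.0
shift [-0.1113 -0.0899  0.1702]
turn [ 0.   -0.03 -0.28]
q [ 10.   8. -80. 125.  46.  56. -14.]
```

Converted, 0.05 m is 0.8, -0.0225 m is -0.36, -0.3 degrees / 90 = -0.0033.

```bash
python3 nudge.py '[0,0,-0.0033,-0.4448,-0.36,0,0.02,0,0,0,-0.4448,-0.36,0,0.02,0,0,0,-0.4448,-0.36,0,0.02,0,0,0,-0.4448,-0.36,0,0.02,0,0,0,0,0,0.64,0.02,0,0,0,0,0,0.8,0.02,0,0,0,0,0,0.8,0.02,0,0,0,0,0,0.48,0.02,0,0,0,0,0,0,0.02,0,0,0,0,0,0,0.02]'; python3 d.py $(python3 t.py 0.086 0.058 0.0275); python3 - <<'E'
from h import *
a=cv2.resize(CAM["side"]["color"][130:280,180:380],None,fx=2.8,fy=2.8); b=cv2.resize(CAM["top"]["color"][90:240,200:340],None,fx=2.8,fy=2.8)
cv2.imwrite("pics/p1.png",np.hstack([a,b])[:, :800] if a.shape[1]+b.shape[1]<=800 else cv2.resize(np.hstack([a,b]),None,fx=.83,fy=.83))
E
```

```text
clock: 9.3
position: [0.5054, 0.1679, 0.1744]
tcp_rot: [-179.5, 29.7, 172.2]
ft_force: [0.8, -0.0, 0.4]
opening: 0.034
gripper_force: 25.0
shift [-0.0021  0.0007  0.094 ]
turn [-0.29 -0.29  0.36]
q [ 17.  21. -62. 126.  68.  44. -10.]
```

View pics/p1.png

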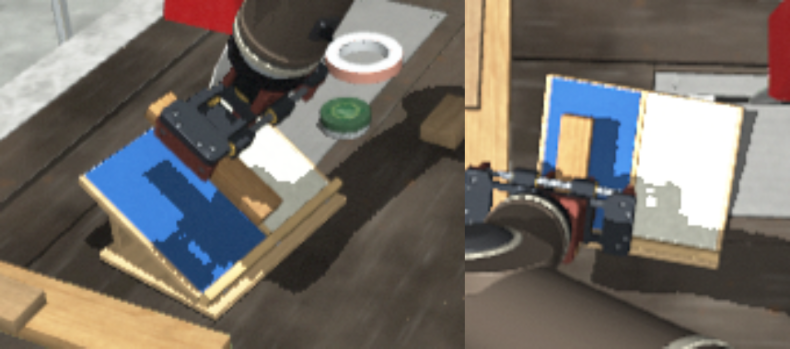

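The bar hovers parallel over the blue bay (side about (215,160), top about (575,145)). I'll go down along the normal.

Converted, 0.03 m is 0.48, 0.025 m is 0.4, -0.3 degrees / 90 = -0.0033.

```bash
python3 nudge.py '[-0.0033,-0.0033,0.0033,-0.032,0,0.4,0.02,0,0,0,0,0,0.48,0.02,0,0,0,0,0,0.4,0.02,0,0,0,0,0,0.096,0.02,0,0,0,0,0,0.048,0.02,0,0,0,0,0,0,0.02,0,0,0,0,0,0,0.02]'; python3 d.py $(python3 t.py 0.086 0.058 0.0275)
```

```text
clock: 10.28
position: [0.5512, 0.1605, 0.0984]
tcp_rot: [-179.9, 30.1, 172.0]
ft_force: [-0.7, 0.4, -1.8]
opening: 0.034
gripper_force: 25.0
shift [0.0005 0.001  0.005 ]
turn [-0.01  0.09  0.14]
q [ 11.  32. -53. 126.  85.  44. -22.]
```

Converted, 0.001 m is 0.016.

```bash
python3 nudge.py '[0,0,0,0,0,0.016,0.02,0,0,0,0,0,0.016,0.02,0,0,0,0,0,0.016,0.02,0,0,0,0,0,0,0.02]'; python3 d.py $(python3 t.py 0.086 0.058 0.0275)
```

```text
clock: 10.78
position: [0.5526, 0.1601, 0.0947]
tcp_rot: [-179.9, 30.0, 172.0]
ft_force: [-0.9, -0.4, -0.4]
opening: 0.0338
gripper_force: 25.0
shift [-0.0001  0.0012  0.0011]
turn [-0.04  0.    0.14]
q [ 11.  33. -53. 126.  86.  44. -22.]
```

Converted, 0.001 m is 0.016.

```bash
for i in 1 2 3 4; do python3 nudge.py '[0,0,0,0,0,0.016,0.02,0,0,0,0,0,0,0.02,0,0,0,0,0,0,0.02]' | grep -E "posi|ft_"; done
```

```text
position: [0.5531, 0.1601, 0.094]
ft_force: [0.2, 0.0, -1.1]
position: [0.5536, 0.1599, 0.0931]
ft_force: [0.9, -0.7, -0.9]
position: [0.5536, 0.1599, 0.093]
ft_force: [-8.1, -2.9, 12.0]
position: [0.5538, 0.16, 0.0928]
ft_force: [-17.0, -3.7, 22.1]
```

Contact with the face is about 1.4 mm lower than modelled. I'll ease off and slide down to the lip.

Converted, 0.002 m is 0.032, -0.0015 m is -0.024.

```bash
python3 nudge.py '[0,0,0,0,0,-0.024,0.02,0,0,0,0.032,0,0,0.02,0,0,0,0,0,0,0.02]' | grep -E "posi|ft_"; for i in 1 2 3 4 5; do python3 nudge.py '[0,0,0,0.024,0,0,0.02,0,0,0,0,0,0,0.02]' | grep -E "posi|ft_"; done
```

```text
position: [0.5524, 0.1603, 0.092]
ft_force: [-3.2, -1.3, 6.1]
position: [0.5513, 0.1606, 0.0914]
ft_force: [-1.5, 0.4, 5.9]
position: [0.5507, 0.1607, 0.091]
ft_force: [-0.1, -0.5, 6.5]
position: [0.5507, 0.1607, 0.091]
ft_force: [4.4, -0.7, 6.5]
position: [0.5506, 0.1607, 0.091]
ft_force: [7.2, -1.4, 8.1]
position: [0.5504, 0.1608, 0.091]
ft_force: [11.0, -1.9, 9.9]
```

Converted, -0.003 m is -0.048.

```bash
python3 nudge.py '[0,0,0,-0.048,0,0,0.02,0,0,0,0,0,0,0.045,0,0,0,0,0,0,0.05,0,0,0,0,0,0,0.055,0,0,0,0,0,0,0.06,0,0,0,0,0,0,0.06]'; python3 nudge.py '[0,0,0,0,0,-0.32,0.06,0,0,0,0,0,-0.48,0.06,0,0,0,0,0,-0.8,0.06,0,0,0,0,0,-0.8,0.06,0,0,0,0,0,-0.8,0.06,0,0,0,0,0,0,0.06]'; python3 d.py 0.401 -0.201 0.15 180 0 91.5;python3 d.py 0.401 -0.201 0.15 180 0 -88.5; python3 - <<'E'
from h import *
a=cv2.resize(CAM["side"]["color"][130:280,180:380],None,fx=2.3,fy=2.3); b=cv2.resize(CAM["top"]["color"][90:240,200:340],None,fx=2.3,fy=2.3)
cv2.imwrite("pics/p2.png",np.hstack([a,b]))
E
```

```text
clock: 14.65
position: [0.5481, 0.1608, 0.0893]
tcp_rot: [-179.9, 30.0, 172.0]
ft_force: [0.5, -0.5, 0.2]
opening: 0.0597
gripper_force: 0.0
clock: 15.4
position: [0.4507, 0.1746, 0.2649]
tcp_rot: [-179.8, 30.5, 171.9]
ft_force: [0.6, -1.8, -0.6]
opening: 0.0602
gripper_force: 0.0
shift [ 0.055  -0.3785  0.1025]
turn [21.18 25.47 78.27]
q [ 33.   2. -74. 125.  40.  40.  13.]
shift [ 0.055  -0.3785  0.1025]
turn [-26.65  22.16 -97.06]
q [ 33.   2. -74. 125.  40.  40.  13.]
```

View pics/p2.png

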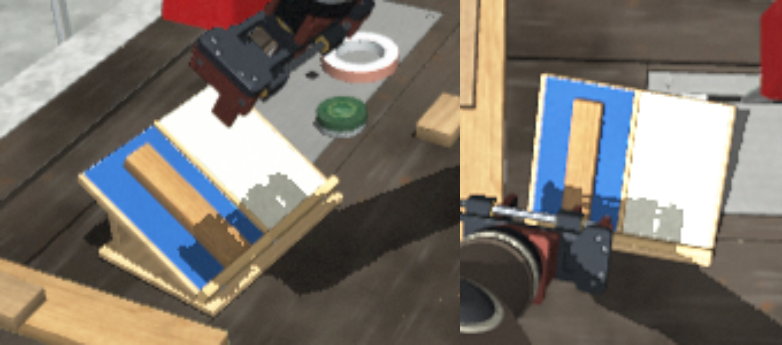

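The bar lies straight in the blue bay (side (190,200), top (587,155)). On to the block.

Converted, -0.054 m is -0.864, 0.008 m is 0.128.

```bash
python3 nudge.py '[0,0,0,0.128,-0.864,0,0.075,0,0,0,0.128,-0.864,0,0.075,0,0,0,0.128,-0.864,0,0.075,0,0,0,0.128,-0.864,0,0.075,0,0,0,0.128,-0.864,0,0.075,0,0,0,0.128,-0.864,0,0.075,0,0,0,0.128,-0.864,0,0.075,0,0,0,0,0,0,0.075]'; python3 nudge.py '[0.0261,0.0314,0.0967,0,0,0,0.075,0.0261,0.0314,0.0967,0,0,0,0.075,0.0261,0.0314,0.0967,0,0,0,0.075,0.0261,0.0314,0.0967,0,0,0,0.075,0.0261,0.0314,0.0967,0,0,0,0.075,0.0261,0.0314,0.0967,0,0,0,0.075,0.0261,0.0314,0.0967,0,0,0,0.075,0.0261,0.0314,0.0967,0,0,0,0.075,0.0261,0.0314,0.0967,0,0,0,0.075,0,0,0,0,0,0,0.075]'; python3 d.py 0.401 -0.201 0.028 180 0 91.5
```

```text
clock: 16.5
position: [0.3519, -0.1671, 0.2313]
tcp_rot: [-179.5, 28.3, 172.0]
ft_force: [0.5, 1.0, 0.2]
opening: 0.0751
gripper_force: 0.0
clock: 17.75
position: [0.3544, -0.1635, 0.2324]
tcp_rot: [-177.9, -0.0, 92.0]
ft_force: [-0.6, 0.2, 0.1]
opening: 0.0752
gripper_force: 0.0
shift [-0.0393  0.0528  0.2026]
turn [-2.12 -0.03  0.49]
q [ 37.   4. -20. 120.   2.  59.  17.]
```

Converted, 0.04 m is 0.64, 0.035 m is 0.56, -2.1 degrees / 90 = -0.0233.

```bash
python3 nudge.py '[-0.0233,0,0.0056,0,0,0,0.075,0,0,0,-0.208,0.24,0.48,0.075,0,0,0,-0.208,0.24,0.64,0.075,0,0,0,-0.2032,0.2496,0.64,0.075,0,0,0,0,0,0.56,0.075,0,0,0,0,0,0,0.075,0,0,0,0,0,0,0.075]'; python3 d.py 0.401 -0.201 0.028 180 0 91.5;python3 - <<'E'
from h import *
a=cv2.resize(CAM["side"]["color"][100:230,300:440],None,fx=2.8,fy=2.8); b=cv2.resize(CAM["top"]["color"][140:270,320:460],None,fx=2.8,fy=2.8)
cv2.imwrite("pics/g2.png",np.hstack([a,b]))
E
```

```text
clock: 18.62
position: [0.4017, -0.2015, 0.0911]
tcp_rot: [179.6, 0.1, 91.4]
ft_force: [-0.6, 0.5, 0.2]
opening: 0.0752
gripper_force: 0.0
shift [ 0.0006 -0.0011  0.0631]
turn [ 0.36  0.09 -0.05]
q [ 35.  20. -17. 123.  10.  37.  13.]
```

View pics/g2.png

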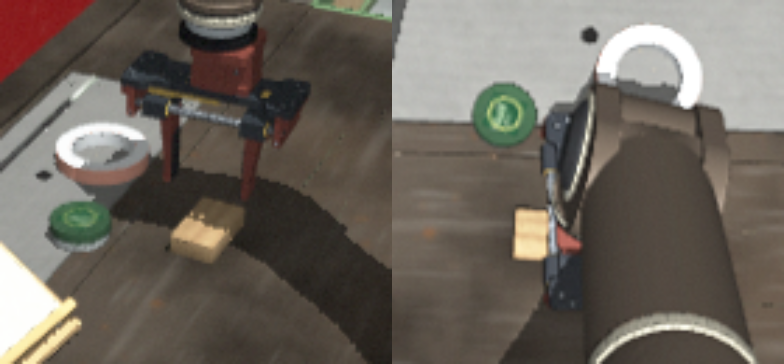

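The open fingers stand above the block (side tips (172,180)/(248,198), block (208,230)), clear of the tin and tape. Descend and grip.

Converted, 0.025 m is 0.4, 0.02 m is 0.32, 0.3 degrees / 90 = 0.0033.

```bash
python3 nudge.py '[0.0033,0,0,0,-0.016,0.32,0.075,0,0,0,0,0,0.4,0.075,0,0,0,0,0,0.224,0.075,0,0,0,0,0,0.056,0.075,0,0,0,0,0,0,0.075,0,0,0,0,0,0,0.03,0,0,0,0,0,0,0.03,0,0,0,0,0,0,0.03,0,0,0,0,0,0,0.03,0,0,0,0,0,0,0.03,0,0,0,0,0,0,0.03]' 25; python3 nudge.py '[0,0,0,0,0,-0.48,0.03,0,0,0,0,0,-0.8,0.03,0,0,0,0,0,-0.8,0.03,0,0,0,0,0,-0.8,0.03,0,0,0,0,0,-0.48,0.03,0,0,0,0,0,0,0.03]';python3 d.py $(python3 t.py 0.0485 -0.058 0.11)
```

```text
clock: 20.1
position: [0.4008, -0.2019, 0.0279]
tcp_rot: [180.0, 0.1, 91.4]
ft_force: [-0.9, -0.1, 6.3]
opening: 0.0505
gripper_force: 24.5
clock: 20.85
position: [0.4016, -0.202, 0.2395]
tcp_rot: [179.8, 0.2, 91.3]
ft_force: [-0.1, -0.7, -1.3]
opening: 0.0502
gripper_force: 24.5
shift [0.2577 0.068  0.0924]
turn [-20.97 -24.56 -78.47]
q [ 39.   8. -20. 114.   3.  58.  19.]
```

Converted, 0.05 m is 0.8, -8.72 degrees / 90 = -0.0969.

```bash
python3 nudge.py '[0,0,0,0.8,0,0,0.03,0,0,0,0.8,0,0,0.03,-0.0259,-0.0303,-0.0969,0,0,0,0.03,-0.0259,-0.0303,-0.0969,0,0,0,0.03,-0.0259,-0.0303,-0.0969,0,0,0,0.03,-0.0259,-0.0303,-0.0969,0,0,0,0.03,-0.0259,-0.0303,-0.0969,0,0,0,0.03,-0.0259,-0.0303,-0.0969,0,0,0,0.03,-0.0259,-0.0303,-0.0969,0,0,0,0.03,-0.0259,-0.0303,-0.0969,0,0,0,0.03,-0.0259,-0.0303,-0.0969,0,0,0,0.03,0,0,0,0,0,0,0.03,0,0,0,0,0,0,0.03]';python3 d.py $(python3 t.py 0.0485 -0.058 0.11)
```

```text
clock: 22.48
position: [0.3982, -0.1011, 0.2369]
tcp_rot: [179.8, 29.7, 171.5]
ft_force: [-0.8, 0.6, -0.5]
opening: 0.0504
gripper_force: 24.5
shift [0.0086 0.1656 0.0998]
turn [ 0.08 -0.34 -0.26]
q [ 20. -12. -11. 140.  -7.  22.  96.]
```

Converted, 0.0414 m is 0.6624, 0.04 m is 0.64, -0.3 degrees / 90 = -0.0033.

```bash
python3 nudge.py '[0,-0.0033,-0.0033,0.0352,0.6624,0,0.03,0,0,0,0.0352,0.6624,0,0.03,0,0,0,0.0352,0.6624,0.16,0.03,0,0,0,0.032,0.6624,0.32,0.03,0,0,0,0,0,0.64,0.03,0,0,0,0,0,0.48,0.03,0,0,0,0,0,0,0.03,0,0,0,0,0,0,0.03]';python3 d.py $(python3 t.py 0.0485 -0.058 0.0265); python3 - <<'E'
from h import *
a=cv2.resize(CAM["side"]["color"][130:280,180:380],None,fx=2.3,fy=2.3); b=cv2.resize(CAM["top"]["color"][90:240,200:340],None,fx=2.3,fy=2.3)
cv2.imwrite("pics/p3.png",np.hstack([a,b]))
E
```

```text
clock: 23.48
position: [0.4362, 0.0345, 0.1714]
tcp_rot: [-178.0, 28.3, 172.5]
ft_force: [0.6, 0.8, -0.5]
opening: 0.0504
gripper_force: 24.5
shift [-0.0122  0.0294  0.1161]
turn [-1.66 -1.69  0.64]
q [ 41.   6. -64. 138.  55.  25.  12.]
```

View pics/p3.png

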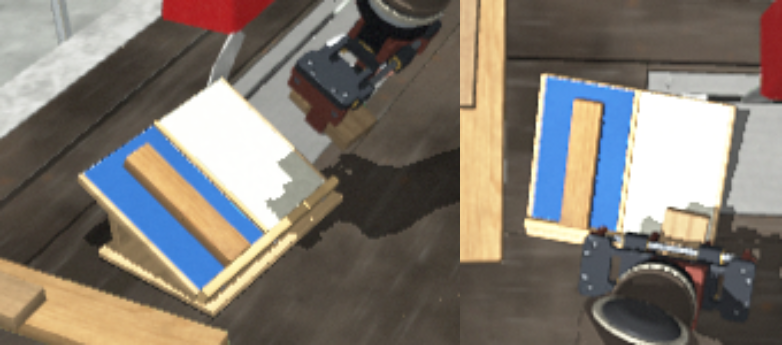

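The bar rests at the lip in the blue bay. The block is at top (685,222), still short of the mark, so I'll correct the pose.

Converted, 0.015 m is 0.24, -0.006 m is -0.096, -1.7 degrees / 90 = -0.0189.

```bash
python3 nudge.py '[-0.0178,-0.0189,0.0067,0,0,0,0.03,0,0,0,-0.096,0.24,0,0.03,0,0,0,-0.096,0.24,0,0.03,0,0,0,0,0,0,0.03,0,0,0,0,0,0,0.03]';python3 d.py $(python3 t.py 0.0485 -0.058 0.0265)
```

```text
clock: 24.2
position: [0.4506, 0.0617, 0.1774]
tcp_rot: [-179.7, 30.1, 172.0]
ft_force: [0.6, -0.3, -1.4]
opening: 0.0501
gripper_force: 24.5
shift [ 0.0037 -0.0025  0.1171]
turn [-0.18  0.11  0.17]
q [ 37.   7. -64. 137.  61.  26.   4.]
```

Converted, 0.03 m is 0.48, 0.02 m is 0.32, -0.2 degrees / 90 = -0.0022.

```bash
python3 nudge.py '[-0.0022,0.0011,0.0022,0.056,-0.04,0.48,0.03,0,0,0,0,0,0.48,0.03,0,0,0,0,0,0.48,0.03,0,0,0,0,0,0.32,0.03,0,0,0,0,0,0,0.03,0,0,0,0,0,0,0.03]';python3 d.py $(python3 t.py 0.0485 -0.058 0.0265)
```

```text
clock: 24.95
position: [0.5016, 0.0521, 0.0806]
tcp_rot: [179.9, 30.0, 171.8]
ft_force: [-0.3, 0.1, -0.5]
opening: 0.0507
gripper_force: 24.5
shift [-0.     -0.0005  0.0074]
turn [ 0.06 -0.04 -0.04]
q [ 24.  28. -53. 137.  97.  35. -27.]
```

Converted, 0.003 m is 0.048, 0.001 m is 0.016.

```bash
python3 nudge.py '[0,0,0,0,0,0.048,0.03,0,0,0,0,0,0.016,0.03,0,0,0,0,0,0,0.03,0,0,0,0,0,0,0.03]' | grep -E "posi|ft_"; for i in 1 2 3 4 5 6; do python3 nudge.py '[0,0,0,0,0,0.0112,0.03,0,0,0,0,0,0,0.03,0,0,0,0,0,0,0.03]' | grep -E "posi|ft_"; done
```

```text
position: [0.504, 0.052, 0.0768]
ft_force: [0.3, -0.5, -0.7]
position: [0.5043, 0.052, 0.076]
ft_force: [0.5, -0.3, -0.9]
position: [0.5047, 0.0519, 0.0755]
ft_force: [0.4, -0.4, -1.7]
position: [0.5051, 0.0519, 0.0749]
ft_force: [-2.1, -0.2, 2.3]
position: [0.5051, 0.0519, 0.0748]
ft_force: [-10.4, -0.6, 16.3]
position: [0.5052, 0.0519, 0.0746]
ft_force: [-17.4, -1.1, 25.2]
position: [0.5056, 0.0519, 0.0742]
ft_force: [-19.3, -1.7, 29.0]
```

Converted, -0.002 m is -0.032.

```bash
python3 nudge.py '[0,0,0,0,0,-0.032,0.03,0,0,0,0.032,0,0,0.03,0,0,0,0,0,0,0.03]' | grep -E "posi|ft_"; for i in 1 2 3 4; do python3 nudge.py '[0,0,0,0.024,0,0,0.03,0,0,0,0,0,0,0.03]' | grep -E "posi|ft_"; done
```

```text
position: [0.5033, 0.0521, 0.0735]
ft_force: [0.2, 0.6, -1.1]
position: [0.5022, 0.0523, 0.0729]
ft_force: [1.2, 0.3, -0.1]
position: [0.5019, 0.0524, 0.0729]
ft_force: [4.8, -0.8, 1.9]
position: [0.5018, 0.0525, 0.0729]
ft_force: [7.8, -1.8, 3.9]
position: [0.5015, 0.0528, 0.0728]
ft_force: [9.3, -2.9, 6.1]
```

The block is at the lip. I'll ease off, open gently and retreat.

Converted, -0.003 m is -0.048, 0.0005 m is 0.008.

```bash
python3 nudge.py '[0,0,0,-0.048,0,0.008,0.03,0,0,0,0,0,0,0.06,0,0,0,0,0,0,0.065,0,0,0,0,0,0,0.07,0,0,0,0,0,0,0.075,0,0,0,0,0,0,0.075]'; python3 nudge.py '[0,0,0,0,0,-0.32,0.075,0,0,0,0,0,-0.48,0.075,0,0,0,0,0,-0.8,0.075,0,0,0,0,0,-0.8,0.075,0,0,0,0.16,-0.8,0,0.075,0,0,0,0.16,-0.8,0,0.075,0,0,0,0.16,-0.8,0,0.075,0,0,0,0,0,0,0.075,0,0,0,0,0,0,0.075]'; python3 - <<'E'
from h import *
a=cv2.resize(CAM["side"]["color"][130:280,180:380],None,fx=2.3,fy=2.3); b=cv2.resize(CAM["top"]["color"][90:240,200:340],None,fx=2.3,fy=2.3)
cv2.imwrite("pics/p4.png",np.hstack([a,b]))
E
```

```text
clock: 29.82
position: [0.501, 0.0525, 0.0718]
tcp_rot: [179.9, 30.0, 171.8]
ft_force: [-0.1, 0.3, -0.0]
opening: 0.0748
gripper_force: 0.0
clock: 30.95
position: [0.4029, -0.0446, 0.1632]
tcp_rot: [-179.9, 28.3, 171.8]
ft_force: [-0.6, 0.2, -0.1]
opening: 0.0752
gripper_force: 0.0
```

View pics/p4.png

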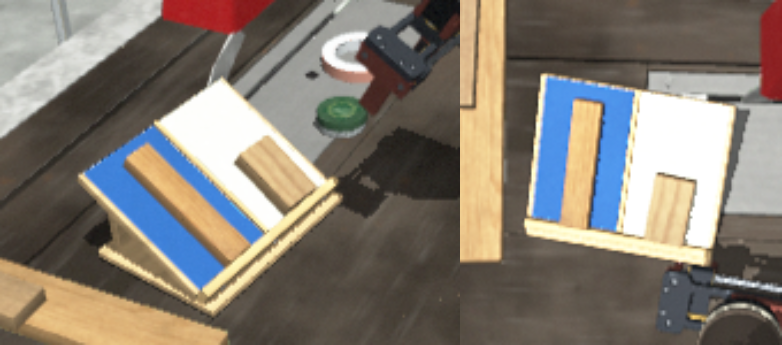

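Both pieces lie straight, against the lip and mid-bay (top view: bar (582,165), block (670,210)). The arm is clear, so I'll hand in.

```bash
python3 -c "
from rig import env
print(env.finish_job())"
```

```text
the job is handed in; nothing more can be done
None
```

The long offcut is in the blue bay and the short one in the white bay, both flat, straight up the slope and against the lip; both are released, the tin and tape were left alone, and the job was handed in at about 31 s.

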